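Return a hearing-aid case through the sprung flap dock

ROBOT

A 6-joint arm with a two-finger parallel gripper is mounted at the origin on the work surface. World frame = base frame: x ahead of the robot, y to its left, z up, the work surface at z = 0. Lengths are in m, angles in rad, forces in N, time in s.
With the tool pointing down it reaches from about 0.25 to 0.775 m from the base axis. Payload 4 kg.
Tool frame: the origin (TCP) lies midway between the tips of the shut fingers; the grasp point (between the pads) lies 19 mm behind it; z points along the fingers, x is the direction in which the jaws open and shut, and the axes are right-handed (so a half turn about z gives the same grasp; the last joint's range is limited). The gripper opens to 94 mm and grips with 3 to 60 N. Pads are 16 mm wide; open, the fingers measure 119 mm over their backs; the gripper's body (75 mm by 177 mm) begins 78 mm behind the grasp point.
Start: joints at [-1.222, 0.087, 1.371, -0, 1.684, -0.103], TCP at [0.24, -0.495, 0.206] pointing down, gripper open.
Joint ranges: [-3.1, 3.1], [-0.76, 2.03], [0.27, 2.55], [-1.08, 4.22], [0.17, 2.65], [-2.57, 2.57]. Speed limits (rad/s): [2.79, 2.79, 3.14, 3.14, 3.14, 3.14].

INTERFACE

Orientations are given as [roll, pitch, yaw] about the fixed x, y, z axes, in that order (R = Rz(yaw) Ry(pitch) Rx(roll)).
In Python, from bench import robot, eyes, close_job gives the robot as it stands.
- The arm moves only by the shell command python3 -m jog 'ROWS'. ROWS is JSON, a list of rows, each a list of 3 entries, a list of its own where there are three numbers: the turn, a rotation vector about the tool's x, y, z in degrees, then the shift along the tool's x, y, z in mm, then the closure, from -1 (fully open) to 1 (shut). In form: [[[wx, wy, wz], [x, y, z], claw], ...]. A call has 1 to 5 rows; each row is the pose to reach, as a shift and turn from the pose commanded when the call began, along the tool's axes at that moment; what a row does not reach only later rows make up. A row lasts 1/10 s, in which the tool goes at most 50 mm and 8.59 degrees, less where a joint would pass 70% of its speed; a pose out of reach is approached as far as the arm can. A call with a gripper value outside its range is refused whole. The fingers move at their own pace and stop on an object; the grip force is fixed at half the most. Time passes only in rows, so rows that repeat a pose let the fingers close. It gives the time, the measured TCP pose, the force and the opening at its end, in the units of the state.
- robot.get_obs(): the state, without advancing time (a new reading comes with each control period).
- eyes.snapshot(name): name is "scene" or "side" or "wrist"; returns (picture, depth): 420x560x3 uint8, red, green, blue; 420x560 float32, m along the optical axis (not along the pixel's ray), 0 where there is no reading.
- eyes.camera_params(name): a dict with "mtx" (3x3 intrinsics, pixels), "world_to_cam" (4x4, takes a point from world to camera coordinates). Camera axes: x right, y up, looking along -z (the intrinsics and any distortion apply to the point x, -y, -z); pixel columns grow to the right and rows downward; lengths in m; the calibration is good to about 2 mm. A picture is of the moment at which its call begins: read the wrist's pose just before it. camera_params takes no time and is no camera call; for the wrist camera it gives the pose at the moment of the call.
- close_job(): hands the job in, once; it reports no verdict.
The state is a dict: "time": time; "joint_positions": joint angles; "qvel": joint speeds; "joint_torque": joint torques, N m; "tool_pos": TCP position; "ee_rot": TCP orientation; "wrist_force": force on the tool from outside, world axes, zero at the start; "wrist_torque": the same for the moment, N m; "width": finger opening in m.
Only numpy, scipy, OpenCV 4.12 (cv2) and the standard library are available. Lean on these libraries where they do the work, as an engineer would, in place of code of your own. Each camera call takes 0.05 s, during which the arm holds its last target. There are 200 camera calls.

TASK

Slide the frosted door of the return dock fully open, then put the navy hearing-aid case down on the bench in front of the opening and push it in along the bench through the orange sprung flap (not over the walls) until it presses, felt as a firm but gentle resistance, against the cushioned back stop. Then withdraw so that the flap swings shut behind the case, leaving the door open, the case flat and upright inside, and the grey case, the ear model and the drill chuck where they were. Never ram the back stop: its cushion gives softly and must not be bottomed.

Things in the scene. Friction and masses are not known exactly. Their poses are not given: they have to be found in the camera images.
- dock: Pale grey open-topped dock fixed on the bench, which is its floor. Origin: bench, mid-gate; +x inwards along the lane, +y left looking in. Fascia 45 mm high at x -14 to -8 mm, y -128 to +60, opening 56 wide (y -28 to 28). Lane walls 38 high, inner faces y -28 and +46, back wall x 205. Fingers can travel along the lane from above. Place and yaw vary.
- door (a joint): Frosted sliding door before the fascia, 66 mm wide, 45 high, 6 thick, at dock x -24 to -18 mm; shut it spans dock y -33 to 33. Value in m: 0 shut, 0.09 fully open (counts as open from 0.075); slides towards dock -y with about 1.5 N drag and stays where it is left. Starts up to 20 mm open.
- door_post (a point): Steel post, 12 mm diameter, upright on the door's top edge, 46 to 76 mm above the bench, to pinch or push sideways from above. The point is on its axis, 66 mm above the bench; with the door shut at dock x -21, y -25 mm. It moves with the door.
- flap (a joint): Orange sprung flap behind the fascia at dock x = 0: 65 mm long, 4 thick, 35 high, on an upright pin at dock x 0, y +40 mm; swings inwards only. Rad: 0 shut, 1.57 open along the left wall. Spring 0.035 N m shut to 0.11 wide open: the case feels some 2 to 4 N going through. It shuts only once case and fingers are clear of its 65 mm sweep.
- case: Navy hard hearing-aid case, a closed box 64 mm long (its x), 44 mm wide (its y) and 34 mm high, about 0.12 kg (varies). Origin: centre of its underside. Grip it across its 44 mm width. It may start in any of several places and goes into the dock lengthwise, either end first.
- backstop: Grey back stop housing, 36 mm high, 60 wide; origin on the bench at dock x 194, y 0. A black cushion 46 mm wide on a rod stands out towards the gate; its face is set anew each time, 142 to 167 mm inwards of the gate: not reported, find it by feel. It gives 1 mm per 1.5 N, bottoms at 12 mm. The case is home after 0.3 s at over 5 N; over 16 N is ramming.
- greycase: Light grey case of the same size as the navy one; to be left alone. Origin: centre of its underside.
- ear: Green rubber ear model on a white foot 50 x 44 mm, 75 mm high; leave alone. Origin: centre of its underside.
- chuck: Chrome vent drill chuck standing on its base, 34 mm across, 40 mm high; leave alone. Origin: centre of its underside.
Mind the look-alikes: they are no part of the job. What is meant by the case is not red, and is the larger of those in its own colour.

How it is judged:
By the outcome, as a careful person would: the job done as asked, in the order asked, and still so for the second after the job is handed in, with the robot touching nothing.
It also fails if it takes over 72 s, if anything falls off the work surface, if the arm or the gripper's body presses on something with over 40 N, if the wrist force passes 120 N, or if a joint passes its speed limit or range.

## Working session

There is one attempt and no reset: what is moved stays moved. The work goes in short steps, Python scripts to look and compute and a shell command to move; the robot and the scene stay as the last step left them, time stands still between calls to the robot, and variables do not carry over. Pictures are saved under pics/ and viewed, about 8 in all and at most 12, crops included, and the job is handed in when it is done.

```bash
ls; mkdir -p pics; cat > h.py <<'E'
import numpy as np, cv2
from bench import robot, eyes
def snap(n):
    P=eyes.camera_params(n); im,d=eyes.snapshot(n)
    return im,d,P
def pts(d,P):
    K=np.array(P["mtx"]);T=np.linalg.inv(np.array(P["world_to_cam"]))
    v,u=np.mgrid[:d.shape[0],:d.shape[1]]
    x=(u-K[0,2])/K[0,0]*d; y=(v-K[1,2])/K[1,1]*d
    c=np.stack([x,-y,-d,np.ones_like(d)],-1)
    return (c@T.T)[...,:3]
E
python3 - <<'E'
from h import *
print(robot.get_obs())
for n in ["scene","side"]:
    im,d,P=snap(n); np.savez(n+"0.npz",im=im,d=d,p=pts(d,P)); print(P)
    cv2.imwrite(f"pics/{n}0.png",im[...,::-1])
E
```

```text
pics
{'time': 0.0, 'joint_positions': array([-1.22214040e+00,  8.79552596e-02,  1.37223630e+00,  1.17560984e-05,
        1.68361074e+00, -1.03075961e-01]), 'qvel': array([ 1.02244669e-05, -1.70805724e-04, -1.07388154e-03,  9.07691600e-04,
       -1.28361259e-03, -2.92378592e-04]), 'joint_torque': array([ 1.08181721e-03, -3.40176201e+01, -3.02427399e+01,  7.19508086e-02,
        3.30517930e-02, -1.62570095e-04]), 'tool_pos': array([ 0.23991123, -0.49430643,  0.20431316]), 'ee_rot': array([-3.14135367e+00,  2.19671190e-03, -1.11906287e+00]), 'wrist_force': array([-0.07518376,  0.43787969,  0.57669736]), 'wrist_torque': array([-0.03180613,  0.01880878,  0.01174085]), 'width': 0.09409442658792372}
{'mtx': array([[500.25088845,   0.        , 286.41281008],
       [  0.        , 500.25088845, 199.79980238],
       [  0.        ,   0.        ,   1.        ]]), 'world_to_cam': array([[ 0.84351741,  0.53708525,  0.00422077, -0.45878169],
       [-0.31876495,  0.4942795 ,  0.80875007,  0.14318647],
       [ 0.4322815 , -0.6835402 ,  0.58813732, -1.59958583],
       [ 0.        ,  0.        ,  0.        ,  1.        ]])}
{'mtx': array([[434.25703227,   0.        , 271.85214807],
       [  0.        , 434.25703227, 217.05604601],
       [  0.        ,   0.        ,   1.        ]]), 'world_to_cam': array([[-0.95741497, -0.28823642,  0.01662385,  0.52839964],
       [ 0.22170769, -0.69710717,  0.68182644, -0.19806456],
       [-0.1849386 ,  0.65647647,  0.73132507, -1.02837551],
       [ 0.        ,  0.        ,  0.        ,  1.        ]])}
```

View pics/scene0.png

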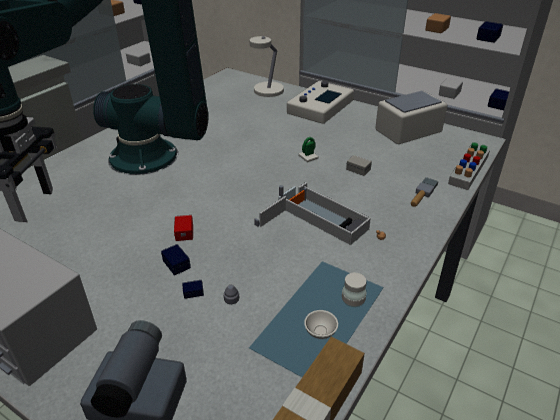

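View pics/side0.png

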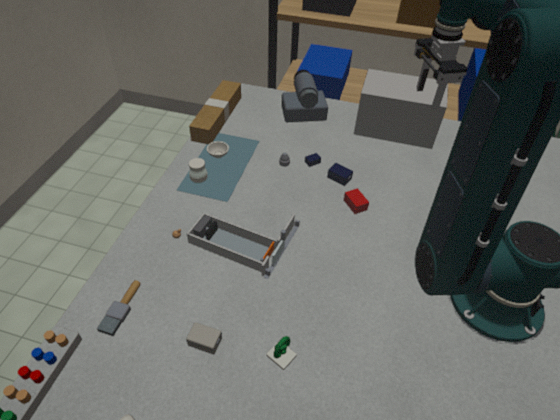

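The scene picture shows the large navy case at (176,260), a small navy one at (193,289), a red one at (184,227), and the dock around (315,212) with its gate on the left. In the side picture the case is at (341,173) and the dock at (240,242). Next I measure these.

```bash
python3 - <<'E'
from h import *
for n in ["scene","side"]:
    z=np.load(n+"0.npz"); im=z["im"].astype(int);p=z["p"];d=z["d"]
    for v,u in ([(260,176),(289,193),(200,270),(212,330)] if n=="scene" else [(173,341),(160,313),(250,220)]): print(n,(u,v),p[v,u].round(4),im[v,u])
    r,g,b=im[...,0],im[...,1],im[...,2]
    navy=((b>1.6*r)&(b>1.4*g)&(b>25)&(d>0)&(p[...,2]>0.006)&(p[...,2]<.06)).astype(np.uint8)
    k,l,s,c=cv2.connectedComponentsWithStats(navy)
    for i in range(1,k):
        if s[i,4]>60:
            q=p[l==i]; t=q[q[:,2]>np.percentile(q[:,2],90)-.004]
            rc=cv2.minAreaRect((t[:,:2]*1000).astype(np.float32)); print("navy",c[i].round(),s[i,4],"top z",np.median(t[:,2]).round(4),rc)
    orange=(r>1.8*g)&(r>100)&(g>1.2*b)&(d>0)
    q=p[orange&(p[...,0]>0.2)&(np.abs(p[...,2]-.02)<.03)]; print("or",len(q),q.mean(0) if len(q) else 0)
# dock heightmap
H=np.zeros((500,500,3),np.uint8)
for ci,n in enumerate(["scene","side"]):
    z=np.load(n+"0.npz");p=z["p"];d=z["d"]
    c=p[212,330] if ci==0 else c
    m=(d>0)&(np.abs(p[...,0]-c[0])<.25)&(np.abs(p[...,1]-c[1])<.25)&(p[...,2]>.022)&(p[...,2]<.1)
    q=p[m]; ix=((q[:,0]-c[0]+.25)*1000).astype(int)%500; iy=((.25-(q[:,1]-c[1]))*1000).astype(int)%500
    H[iy,ix]=z["im"][m][:,::-1]
print("center",c)
H=cv2.dilate(H,np.ones((2,2)))
cv2.imwrite("pics/map.png",H)
E
```

```text
scene (176, 260) [ 0.4543 -0.3341  0.0344] [11 13 39]
scene (193, 289) [ 0.5418 -0.3768  0.0259] [ 5 11 36]
scene (270, 200) [ 0.4767  0.0195 -0.0017] [130 135 132]
scene (330, 212) [0.6469 0.0588 0.001 ] [102 113 119]
navy [500.  94.] 109 top z 0.0099 ((849.7072143554688, 1088.23828125), (57.9091682434082, 81.17797088623047), 2.4933793544769287)
navy [175. 255.] 313 top z 0.0336 ((437.1688232421875, -320.2810363769531), (41.34706115722656, 62.878929138183594), 69.04133605957031)
navy [192. 286.] 172 top z 0.023 ((530.7291870117188, -367.9705810546875), (41.61442184448242, 28.18545150756836), 46.2828369140625)
or 136 [ 0.43810975 -0.13210705  0.03440489]
side (341, 173) [ 0.4301 -0.3012  0.0333] [32 35 61]
side (313, 160) [ 0.5243 -0.3461  0.0235] [32 38 54]
side (220, 250) [0.6664 0.0711 0.0256] [69 66 65]
navy [478.  59.] 192 top z 0.0155 ((10.777311325073242, -1178.982421875), (250.45301818847656, 40.397823333740234), 89.88849639892578)
navy [341. 170.] 144 top z 0.033 ((433.9626159667969, -312.3583984375), (39.728675842285156, 57.874324798583984), 71.67234802246094)
navy [ 43. 355.] 227 top z 0.0487 ((899.8065185546875, 443.22125244140625), (19.361530303955078, 45.62870407104492), 89.93456268310547)
or 115 [0.63652112 0.14084449 0.03938078]
center [0.64688322 0.05879843 0.00098568]
```

View pics/map.png

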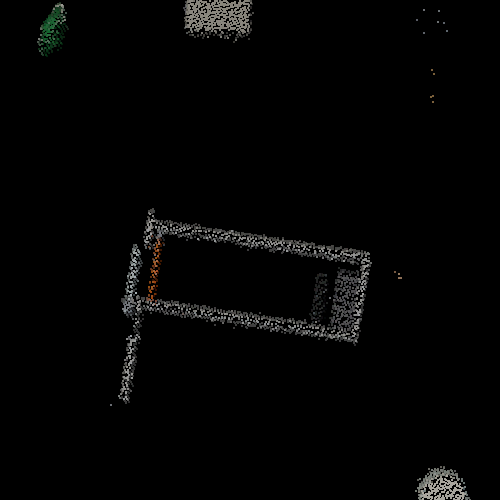

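The height map shows the dock yawed about −9°, with fascia, flap (155,270), door post (130,305) and the dark cushion at about (312–328,300). Next I fit the dock pose.

```bash
cat > dockfit.py <<'E'
from h import *
from scipy.optimize import minimize
# fascia top mid z .045, walls top .038
def load(n,zlo,zhi):
    z=np.load(n+"0.npz");p=z["p"];d=z["d"]
    m=(d>0)&(np.abs(p[...,0]-.647)<.2)&(np.abs(p[...,1]-.059)<.18)&(p[...,2]>zlo)&(p[...,2]<zhi)
    return p[m],z["im"][m].astype(int)
for n in ["scene","side"]:
    q,c=load(n,.028,.1)
    best=None
    for a in np.radians(np.arange(-16,-3,.1)):
        u=q[:,0]*np.cos(a)+q[:,1]*np.sin(a); v=-q[:,0]*np.sin(a)+q[:,1]*np.cos(a)
        w=(q[:,2]<.041)
        s=(np.histogram(v[w],np.arange(-1,1,.002))[0]**2.).sum()+(np.histogram(u,np.arange(-1,1,.002))[0]**2.).sum()
        if best is None or s>best[0]: best=(s,a)
    a=best[1]
    u=(q[:,0]*np.cos(a)+q[:,1]*np.sin(a))*1000; v=(-q[:,0]*np.sin(a)+q[:,1]*np.cos(a))*1000
    print(n,"yaw",np.degrees(a))
    hu=np.histogram(u,np.arange(400,820,3)); hv=np.histogram(v,np.arange(-20,300,3))
    print("u",[(int(e),int(k)) for k,e in zip(*hu) if k>12]); print("v",[(int(e),int(k)) for k,e in zip(*hv) if k>12])
    t=q[:,2]>.052; print("post",np.sum(t),np.median(q[t],0),u[t].min(),u[t].max(),v[t].min(),v[t].max(),q[t,2].max())
    o=(c[:,0]>1.8*c[:,2])&(c[:,0]>70); print("flap u",np.percentile(u[o],[5,50,95]),"v",np.percentile(v[o],[2,98]),o.sum())
E
python3 dockfit.py
```

```text
scene yaw -8.900000000000025
u [(514, 16), (517, 42), (520, 55), (523, 27), (526, 53), (529, 120), (532, 39), (538, 36), (541, 22), (679, 13), (700, 13), (703, 20), (706, 21), (709, 27), (712, 17), (721, 15), (724, 25), (727, 22), (730, 28), (733, 25), (736, 27), (739, 24), (742, 16), (745, 38), (748, 48)]
v [(73, 14), (76, 25), (79, 25), (82, 109), (85, 145), (88, 41), (91, 17), (94, 13), (97, 18), (100, 24), (103, 19), (106, 25), (109, 17), (112, 18), (115, 18), (118, 18), (121, 30), (124, 16), (127, 17), (130, 26), (136, 19), (139, 13), (142, 19), (145, 16), (148, 14), (154, 14), (160, 69), (163, 129), (166, 78)]
post 37 [ 0.52624349 -0.00270473  0.06644419] 513.5145745432688 525.0763842586736 73.78120352485793 87.25622827709678 0.0770965551342363
flap u [537.34178313 540.22929811 543.11630077] v [ 92.87146183 153.36749948] 30
side yaw -8.600000000000026
u [(511, 18), (514, 71), (517, 34), (520, 13), (523, 78), (526, 47), (529, 19), (535, 40), (538, 31), (700, 25), (703, 25), (706, 21), (709, 15), (718, 17), (721, 37), (724, 26), (727, 23), (730, 26), (733, 29), (736, 28), (739, 26), (742, 36), (745, 31)]
v [(82, 13), (85, 66), (88, 161), (91, 86), (94, 24), (97, 16), (100, 18), (103, 20), (106, 19), (109, 21), (112, 25), (115, 16), (118, 22), (121, 17), (124, 26), (127, 22), (130, 19), (133, 23), (136, 23), (139, 22), (142, 20), (145, 15), (148, 19), (160, 13), (163, 30), (166, 124), (169, 142)]
post 39 [0.52374623 0.00962823 0.0692323 ] 511.4106368348811 522.8684551703104 78.69279210415951 90.17011283528356 0.07629663773125972
flap u [536.08170863 537.32277556 540.04047361] v [ 90.5816123  149.34272226] 46
```

```bash
cat >> h.py <<'E'
A=np.radians(-8.75); G=np.array([.5507,.0346])
EX=np.array([np.cos(A),np.sin(A)]); EY=np.array([-EX[1],EX[0]])
def d2w(x,y): return G+EX*x/1000+EY*y/1000   # dock mm -> world m
def w2d(p): q=(np.asarray(p)[...,:2]-G)*1000; return np.stack([q@EX,q@EY],-1)
from scipy.spatial.transform import Rotation as Ro
def plan(x,y,z,yaw,obs=None):
    o=obs or robot.get_obs(); R=Ro.from_euler('xyz',o["ee_rot"])
    s=R.inv().apply(np.array([x,y,z])-o["tool_pos"])*1000
    T=Ro.from_euler('xyz',[np.pi,0,np.radians(yaw)])
    w=np.degrees((R.inv()*T).as_rotvec())
    print("turn",w.round(1),"shift",s.round(1),"| t",round(o["time"],2),"dock",w2d(o["tool_pos"]).round(1),"z",o["tool_pos"][2].round(4),"F",o["wrist_force"].round(2),"w",round(o["width"],4))
E
python3 -c "
from h import *
plan(.40,-.30,.22,-110)"
```

```text
turn [ 0.   0.1 45.9] shift [-105.  -228.8  -15.3] | t 0.1 dock [-226.7 -570.1] z 0.2044 F [ 0.76 -0.44 -0.26] w 0.0937
```

```bash
python3 -m jog '[[[0,0,46],[-105,-229,-15],-1],[[0,0,46],[-105,-229,-15],-1],[[0,0,46],[-105,-229,-15],-1],[[0,0,46],[-105,-229,-15],-1],[[0,0,46],[-105,-229,-15],-1]]' && python3 -m jog '[[[0,0,3],[0,0,0],-1],[[0,0,3],[0,0,0],-1]]'; python3 - <<'E'
from h import *
plan(.40,-.30,.22,-110)
im,d,P=snap("wrist"); np.savez("wrist0.npz",im=im,d=d,p=pts(d,P)); cv2.imwrite("pics/wrist0.png",im[...,::-1])
T=np.linalg.inv(P["world_to_cam"]);print(T.round(3))
E
```

```text
time: 0.6
tool_pos: [0.3858, -0.3178, 0.2186]
ee_rot: [3.141, 0.0, -1.808]
wrist_force: [0.2, -0.7, 0.8]
width: 0.0935
time: 0.8
tool_pos: [0.3857, -0.3183, 0.2187]
ee_rot: [3.141, 0.0, -1.852]
wrist_force: [-0.0, -0.3, -0.4]
width: 0.094
turn [ 0.  -0.   3.9] shift [-21.5  -8.6  -1.3] | t 0.8 dock [-109.4 -373.9] z 0.2187 F [-0.03 -0.29 -0.43] w 0.094
[[-0.278  0.926  0.256  0.46 ]
 [-0.961 -0.267 -0.074 -0.34 ]
 [-0.    -0.267  0.964  0.398]
 [ 0.     0.     0.     1.   ]]
```

View pics/wrist0.png

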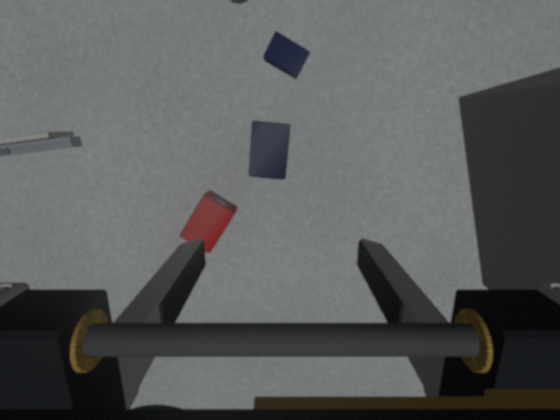

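The wrist picture shows the navy case at (270,150), nearly square to the view, the small navy one at (287,54), the red one at (209,215), and the dock's fascia/door at left (40,143).

```bash
cat > casefind.py <<'E'
from h import *
import sys
def case(f):
    z=np.load(f); im=z["im"].astype(int);p=z["p"];d=z["d"]
    r,g,b=im[...,0],im[...,1],im[...,2]
    m=((b>1.25*r)&(b>1.2*g)&(b>25)&(d>0)&(p[...,2]>0.028)&(p[...,2]<.042)).astype(np.uint8)
    k,l,s,c=cv2.connectedComponentsWithStats(m)
    for i in range(1,k):
        if s[i,4]>300:
            q=p[l==i]; rc=cv2.minAreaRect((q[:,:2]*1000).astype(np.float32)); print("case",c[i].round(),s[i,4],"z",np.median(q[:,2]).round(4),rc,"dock",w2d(np.array(rc[0])/1000))
case(sys.argv[1])
E
python3 casefind.py wrist0.npz; python3 -c "
from h import *
x,y=d2w(-21,30);plan(x-.06,y-.0,.22,-98.75)"
```

```text
case [275. 162.] 720 z 0.0337 ((426.55908203125, -318.05242919921875), (35.255958557128906, 46.94068145751953), 68.64558410644531) dock [ -69.04942352 -367.4328244 ]
turn [ 0.   0.  -7.4] shift [-396.    21.6   -1.4] | t 0.85 dock [-109.8 -374.7] z 0.2186 F [0.02 0.01 0.52] w 0.0939
```

```bash
python3 -m jog '[[[0,0,-7],[-390,70,-30],1],[[0,0,-7],[-390,70,-30],1],[[0,0,-7],[-390,70,-30],1],[[0,0,-7],[-390,70,-30],1],[[0,0,-7],[-390,70,-30],1]]' && python3 -m jog '[[[0,0,0],[-190,0,0],1],[[0,0,0],[-190,0,0],1],[[0,0,0],[-190,0,0],1],[[0,0,0],[-190,0,0],1],[[0,0,0],[-190,0,0],1]]'; python3 - <<'E'
from h import *
plan(*d2w(-70,0),.25,-98.75)
im,d,P=snap("wrist"); np.savez("wrist1.npz",im=im,d=d,p=pts(d,P)); cv2.imwrite("pics/wrist1.png",im[...,::-1])
E
```

```text
time: 1.35
tool_pos: [0.4111, -0.0709, 0.2378]
ee_rot: [3.142, -0.0, -1.734]
wrist_force: [0.7, 0.7, 0.9]
width: 0.0572
time: 1.85
tool_pos: [0.4422, 0.1189, 0.2371]
ee_rot: [3.14, 0.001, -1.726]
wrist_force: [0.4, -0.8, 0.6]
width: 0.0175
turn [ 0.1  0.1 -0.2] shift [ 66.7 -50.2 -13. ] | t 1.85 dock [-120.1   66.8] z 0.2371 F [ 0.39 -0.8   0.64] w 0.0175
```

View pics/wrist1.png

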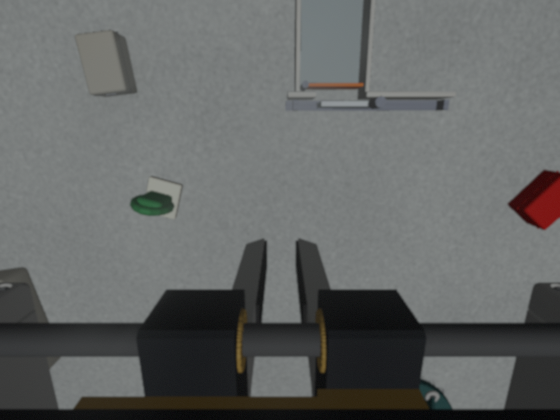

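The wrist picture shows the dock at the top: fascia from (290,100) to (450,100), flap (333,86), lane going up. The ear is at (160,195) and the grey case at (105,62). I overshot to the left, as the earlier move was still catching up.

```bash
python3 - <<'E'
from h import *
z=np.load("wrist1.npz");p=z["p"];d=z["d"];c=z["im"].astype(int)
D=w2d(p)
m=(d>0)&(p[...,2]>.025)&(p[...,2]<.1)&(D[...,0]>-45)&(D[...,0]<200)&(D[...,1]>-150)&(D[...,1]<80)
def fit(mm,ax,name):
    q=D[mm]; 
    if len(q)<8: print(name,len(q));return
    a=np.polyfit(q[:,1-ax],q[:,ax],1); print(name,len(q),"slope deg",np.degrees(a[0]).round(2),"mean",q.mean(0).round(1),"pct",np.percentile(q[:,0],[2,50,98]).round(1),np.percentile(q[:,1],[2,50,98]).round(1),"z",np.median(p[mm][:,2]).round(4))
Z=p[...,2]
fit(m&(Z>.04)&(Z<.05)&(D[...,0]<-4)&(D[...,0]>-17),0,"fascia")
fit(m&(Z>.04)&(Z<.05)&(D[...,0]<-17),0,"door")
o=m&(c[...,0]>1.6*c[...,2]); fit(o,0,"flap")
w=m&(Z<.041)&(D[...,0]>15); fit(w&(D[...,1]>20),1,"left wall"); fit(w&(D[...,1]<0),1,"right wall")
fit(m&(Z>.055),0,"post")
f=m&(Z>.04)&(Z<.05); print(np.histogram(D[f][:,0],np.arange(-45,15,3)))
E
```

```text
fascia 705 slope deg 0.18 mean [-12.6 -48.2] pct [-15.4 -12.4  -9.7] [-125.3  -61.8   57.2] z 0.0447
door 256 slope deg -0.07 mean [-22.6  -4.2] pct [-25.5 -22.6 -20.3] [-30.5  -4.3  21.5] z 0.0457
flap 176 slope deg -0.5 mean [-2.3  0.9] pct [-3.6 -2.5 -0.5] [-27.2  -0.5  31.5] z 0.0354
left wall 348 slope deg -0.41 mean [49.5 48.3] pct [16.3 50.2 80.3] [45.5 48.4 50.5] z 0.0375
right wall 488 slope deg -0.04 mean [ 49.5 -30. ] pct [16.7 49.7 81.2] [-33.3 -29.4 -28.2] z 0.0371
post 161 slope deg -2.54 mean [-22.8 -34. ] pct [-28.1 -22.8 -17.4] [-40.7 -33.5 -29.7] z 0.0751
(array([  0,   0,   0,   0,   0,   2,  58, 144,  51,  83, 352, 271,   0,
         1,   8,   3,   0,   1,   0]), array([-45, -42, -39, -36, -33, -30, -27, -24, -21, -18, -15, -12,  -9,
        -6,  -3,   0,   3,   6,   9,  12]))
```

```bash
sed -i 's/^def d2w/G=G-EX*.0016\ndef d2w/' h.py; python3 -c "
from h import *
plan(*d2w(-21,-4),.056,-98.75)"
```

```text
turn [ 0.1 -0.1 -0.3] shift [ 67.9 -97.8 181.1] | t 1.9 dock [-118.2   64.6] z 0.2372 F [-0.17 -0.26  0.6 ] w 0.0137
```

```bash
python3 -m jog '[[[0,0,0],[68,-98,60],1],[[0,0,0],[68,-98,60],1],[[0,0,0],[68,-98,60],1],[[0,0,0],[68,-98,140],1],[[0,0,0],[68,-98,140],1]]' && python3 -m jog '[[[0,0,0],[0,0,0],1]]';  python3 -c "
from h import *
plan(*d2w(-21,-4),.056,-98.75)"
```

```text
time: 2.4
tool_pos: [0.5268, 0.0292, 0.0944]
ee_rot: [3.137, -0.001, -1.737]
wrist_force: [-0.2, 0.4, -0.6]
width: 0.0004
time: 2.5
tool_pos: [0.5237, 0.0303, 0.092]
ee_rot: [3.129, -0.002, -1.736]
wrist_force: [-0.3, 0.4, 0.3]
width: 0.0003
turn [ 0.7 -0.1 -0.7] shift [-4.5 -3.9 35.9] | t 2.5 dock [-24.5  -8.4] z 0.092 F [-0.33  0.41  0.32] w 0.0003
```

```bash
python3 -m jog '[[[0,0,0],[-4,-2,0],1],[[0,0,0],[-4,-2,18],1],[[0,0,0],[-4,-2,35],1],[[0,0,0],[-4,-2,35],1],[[0,0,0],[-4,-2,35],1]]';  python3 -c "
from h import *
plan(*d2w(-21,-94.5),.056,-98.75)"
```

```text
time: 3.0
tool_pos: [0.5321, 0.0364, 0.0654]
ee_rot: [-3.138, 0.0, -1.733]
wrist_force: [0.1, 0.1, 0.8]
width: 0.0006
turn [-0.2  0.  -0.5] shift [93.5  3.1  9.3] | t 3.0 dock [-17.1  -1.1] z 0.0654 F [0.06 0.1  0.78] w 0.0006
```

```bash
python3 -m jog '[[[0,0,0],[0,3,4],1],[[0,0,0],[0,3,8],1],[[0,0,0],[0,3,8],1],[[0,0,0],[0,3,8],1]]';  python3 -c "
from h import *
plan(*d2w(-21,-94.5),.056,-98.75)"
```

```text
time: 3.4
tool_pos: [0.5276, 0.0371, 0.055]
ee_rot: [-3.141, -0.0, -1.732]
wrist_force: [0.1, -0.8, 0.2]
width: 0.0006
turn [-0.  -0.  -0.5] shift [93.5 -1.5 -1. ] | t 3.4 dock [-21.6  -1. ] z 0.055 F [ 0.1  -0.84  0.18] w 0.0006
```

Good; now push the door.

```bash
python3 -m jog '[[[0,0,0],[12,-1,-1],1],[[0,0,0],[24,-1,-1],1],[[0,0,0],[36,-1,-1],1],[[0,0,0],[48,-1,-1],1],[[0,0,0],[60,-1,-1],1]]' && python3 -m jog '[[[0,0,0],[10,0,0],1],[[0,0,0],[18,0,0],1],[[0,0,0],[24,0,0],1],[[0,0,0],[29,0,0],1],[[0,0,0],[29,0,0],1]]'; python3 -c "
from h import *
plan(*d2w(-21,-94.5),.056,-98.75)"
```

```text
time: 3.9
tool_pos: [0.5193, -0.0235, 0.0562]
ee_rot: [-3.14, 0.0, -1.733]
wrist_force: [2.5, 1.3, -0.1]
width: 0.0006
time: 4.4
tool_pos: [0.5137, -0.0517, 0.0557]
ee_rot: [3.141, -0.001, -1.733]
wrist_force: [0.5, -0.4, 0.8]
width: 0.0005
turn [ 0.1 -0.1 -0.5] shift [ 3.6 -0.9 -0.3] | t 4.4 dock [-21.8 -90.9] z 0.0557 F [ 0.47 -0.35  0.85] w 0.0005
```

```bash
for i in 1 2 3; do python3 -m jog '[[[0,0,0],[1,0,0],1],[[0,0,0],[2,0,0],1],[[0,0,0],[3,0,0],1]]' | grep -E "pos|force"; done
```

```text
tool_pos: [0.5132, -0.0533, 0.0555]
wrist_force: [-0.4, 1.8, 0.7]
tool_pos: [0.5129, -0.0567, 0.0556]
wrist_force: [0.2, 1.8, -1.1]
tool_pos: [0.5128, -0.0581, 0.0557]
wrist_force: [-0.2, 7.6, -1.1]
```

```bash
python3 -m jog '[[[0,0,0],[-6,0,0],1],[[0,0,0],[-10,0,0],1],[[0,0,0],[-10,0,-50],1],[[0,0,0],[-10,0,-100],1],[[0,0,0],[-10,0,-130],1]]' ; python3 -c "
from h import *
plan(.385,-.318,.22,-110.5)"
```

```text
time: 5.8
tool_pos: [0.516, -0.0506, 0.1906]
ee_rot: [-3.135, -0.002, -1.733]
wrist_force: [0.3, -0.4, -0.1]
width: 0.0004
turn [-0.4 -0.1 11.2] shift [285.   86.  -29.4] | t 5.8 dock [-19.7 -89.5] z 0.1906 F [ 0.35 -0.44 -0.15] w 0.0004
```

```bash
python3 -m jog '[[[0,0,11],[285,86,-29],-1],[[0,0,11],[285,86,-29],-1],[[0,0,11],[285,86,-29],-1],[[0,0,11],[285,86,-29],-1],[[0,0,11],[285,86,-29],-1]]' >/dev/null && python3 -m jog '[[[0,0,0],[0,0,0],-1],[[0,0,0],[0,0,0],-1],[[0,0,0],[0,0,0],-1]]'; cat > case2.py <<'E'
from h import *
import sys
def case2(p,d,im,c,r=.055,zl=.028,zh=.042):
    im=im.astype(int)
    m=(d>0)&(np.hypot(p[...,0]-c[0],p[...,1]-c[1])<r)&(p[...,2]>zl)&(p[...,2]<zh)&(im[...,0]<1.4*im[...,2])
    m=cv2.morphologyEx(m.astype(np.uint8),cv2.MORPH_OPEN,np.ones((3,3)))
    k,l,s,_=cv2.connectedComponentsWithStats(m); i=1+s[1:,4].argmax()
    q=p[l==i]; rc=cv2.minAreaRect((q[:,:2]*1000).astype(np.float32))
    print("case",s[i],"z",np.median(q[:,2]).round(4),np.round(rc[0],1),np.round(rc[1],1),round(rc[2],1),"dock",w2d(np.array(rc[0])/1000).round(1))
    return rc
E
python3 - <<'E'
from h import *; from case2 import *
plan(.435,-.316,.12,-110.5)
im,d,P=snap("wrist"); p=pts(d,P); np.savez("wrist2.npz",im=im,d=d,p=p)
rc=case2(p,d,im,(.435,-.316)); plan(.435,-.316,.12,-110.5)
D=w2d(p); m=(d>0)&(p[...,2]>.055)&(np.abs(D[...,0]+21)<20)&(D[...,1]<-80)&(D[...,1]>-150); print("post",D[m].mean(0) if m.any() else None)
E
```

```text
time: 6.6
tool_pos: [0.4055, -0.2728, 0.2102]
ee_rot: [-3.141, -0.0, -1.924]
wrist_force: [-0.3, 0.0, -0.5]
width: 0.0609
turn [-0.  -0.   0.3] shift [ 30.3 -42.6  90.2] | t 6.6 dock [ -95.2 -325.9] z 0.2102 F [-0.28  0.02 -0.5 ] w 0.0609
case [ 289  125   41   58 2209] z 0.0337 [ 434.  -317.5] [44.1 63.9] 68.7 dock [ -60.1 -365.8]
turn [-0.   0.   0.3] shift [ 30.8 -42.5  90.1] | t 6.65 dock [ -95.  -325.5] z 0.2101 F [ 0.3   0.73 -0.22] w 0.0648
post [ -20.67569575 -118.3261975 ]
```

```bash
python3 -m jog '[[[0,0,1],[31,-41,60],-1],[[0,0,1],[31,-41,60],-1],[[0,0,1],[31,-41,100],-1],[[0,0,1],[31,-41,130],-1],[[0,0,1],[31,-41,130],-1]]' >/dev/null && python3 -m jog '[[[0,0,0],[0,0,0],-1],[[0,0,0],[0,0,0],-1],[[0,0,0],[0,0,0],-1]]'; python3 - <<'E'
from h import *
plan(.434,-.3175,.008,-111.3)
E
```

```text
time: 7.45
tool_pos: [0.4343, -0.3174, 0.0829]
ee_rot: [-3.137, -0.002, -1.941]
wrist_force: [0.3, -0.4, -1.0]
width: 0.094
turn [-0.3 -0.1  0.1] shift [ 0.   0.6 74.9] | t 7.45 dock [ -59.9 -365.7] z 0.0829 F [ 0.31 -0.44 -1.01] w 0.094
```

```bash
python3 -m jog '[[[0,0,0],[0,1,30],-1],[[0,0,0],[0,1,55],-1],[[0,0,0],[0,1,70],-1],[[0,0,0],[0,1,74],-1],[[0,0,0],[0,1,74],-1]]' && python3 -m jog '[[[0,0,0],[0,0,0],1],[[0,0,0],[0,0,0],1],[[0,0,0],[0,0,0],1],[[0,0,0],[0,0,0],1],[[0,0,0],[0,0,0],1]]'&& python3 -m jog '[[[0,0,0],[0,0,0],1],[[0,0,0],[0,0,0],1],[[0,0,0],[0,0,0],1],[[0,0,0],[0,0,0],1]]'; python3 - <<'E'
from h import *
plan(*d2w(-72,-3),.1,-98.75)
E
```

```text
time: 7.95
tool_pos: [0.4323, -0.3166, 0.0069]
ee_rot: [-3.141, -0.0, -1.942]
wrist_force: [-0.4, -0.3, 0.6]
width: 0.0937
time: 8.45
tool_pos: [0.432, -0.3164, 0.0065]
ee_rot: [-3.141, -0.0, -1.942]
wrist_force: [0.1, -0.3, 0.4]
width: 0.0575
time: 8.85
tool_pos: [0.4319, -0.3163, 0.0062]
ee_rot: [3.142, -0.0, -1.942]
wrist_force: [-0.3, -0.2, -0.5]
width: 0.0441
turn [  0.   -0.  -12.5] shift [-351.3   87.8  -93.8] | t 8.85 dock [ -62.4 -364.9] z 0.0062 F [-0.33 -0.18 -0.53] w 0.0441
```

```bash
python3 -m jog '[[[0,0,0],[0,0,-25],1],[[0,0,0],[0,0,-60],1],[[0,0,0],[0,0,-94],1],[[0,0,-4],[-40,10,-94],1],[[0,0,-12],[-85,20,-94],1]]' && python3 -m jog '[[[0,0,0],[-50,16,0],1],[[0,0,0],[-100,32,0],1],[[0,0,0],[-150,48,0],1],[[0,0,0],[-200,64,0],1],[[0,0,0],[-230,80,0],1]]' && python3 -m jog '[[[0,0,0],[0,0,0],1],[[0,0,0],[0,0,0],1]]'; python3 - <<'E'
from h import *
plan(*d2w(-72,0),.009,-98.75)
E
```

```text
time: 9.35
tool_pos: [0.4448, -0.2305, 0.1016]
ee_rot: [-3.139, -0.001, -1.731]
wrist_force: [0.5, -0.5, -1.0]
width: 0.0438
time: 9.85
tool_pos: [0.4014, 0.0122, 0.0999]
ee_rot: [-3.141, 0.001, -1.732]
wrist_force: [-0.2, 0.6, -0.7]
width: 0.0439
time: 10.05
tool_pos: [0.4019, 0.0106, 0.1]
ee_rot: [-3.141, -0.001, -1.73]
wrist_force: [1.3, 0.8, -0.1]
width: 0.0438
turn [-0.  -0.  -0.4] shift [-46.9 -69.5  91. ] | t 10.05 dock [-141.8  -46.4] z 0.1 F [ 1.27  0.83 -0.11] w 0.0438
```

```bash
python3 -m jog '[[[0,0,0],[-30,-40,0],1],[[0,0,0],[-47,-70,0],1],[[0,0,0],[-47,-70,20],1],[[0,0,0],[-47,-70,20],1],[[0,0,0],[-47,-70,20],1]]' ; python3 - <<'E'
from h import *
plan(*d2w(-72,0),.007,-98.75)
E
```

```text
time: 10.55
tool_pos: [0.4783, 0.0437, 0.0793]
ee_rot: [3.139, -0.001, -1.735]
wrist_force: [-0.2, -0.2, -1.4]
width: 0.0437
turn [ 0.1 -0.  -0.6] shift [-2.   0.5 72.3] | t 10.55 dock [-71.3  -2. ] z 0.0793 F [-0.16 -0.19 -1.36] w 0.0437
```

```bash
python3 -m jog '[[[0,0,-0.5],[-2,0,25],1],[[0,0,-0.5],[-2,0,45],1],[[0,0,-0.5],[-2,0,60],1],[[0,0,-0.5],[-2,0,67],1],[[0,0,-0.5],[-2,0,69],1]]' ; python3 -m jog '[[[0,0,0],[0,0,0],1],[[0,0,0],[0,0,0],1]]'; python3 - <<'E'
from h import *
plan(*d2w(-72,0),.007,-98.75)
E
```

```text
time: 11.05
tool_pos: [0.4789, 0.0464, 0.0111]
ee_rot: [3.141, -0.0, -1.725]
wrist_force: [-0.1, 0.4, -1.7]
width: 0.0435
time: 11.25
tool_pos: [0.4801, 0.0469, 0.0124]
ee_rot: [-3.139, 0.0, -1.724]
wrist_force: [-0.3, -0.6, -1.0]
width: 0.0437
turn [-0.1  0.  -0. ] shift [1.4 2.  5.4] | t 11.25 dock [-70.1   1.4] z 0.0124 F [-0.26 -0.63 -0.95] w 0.0437
```

```bash
for i in 1 2; do python3 -m jog '[[[0,0,0],[0.5,0,1],1],[[0,0,0],[1,0,2],1],[[0,0,0],[1,0,3],1],[[0,0,0],[1,0,3],1]]'|grep -E "pos|force"; done
```

```text
tool_pos: [0.4789, 0.0461, 0.008]
wrist_force: [0.3, 0.8, -0.5]
tool_pos: [0.479, 0.0451, 0.0061]
wrist_force: [-2.6, 0.3, 5.4]
```

```bash
python3 -m jog '[[[0,0,0],[0,0,-1],-1],[[0,0,0],[0,0,-1],-1],[[0,0,0],[0,0,-1],-1],[[0,0,0],[0,0,-1],-1],[[0,0,0],[0,0,-1],-1]]' >/dev/null; python3 -m jog '[[[0,0,0],[0,0,0],-1],[[0,0,0],[0,0,-20],-1],[[0,0,0],[0,0,-60],-1],[[0,0,0],[0,0,-100],-1],[[0,0,0],[0,50,-140],-1]]'; python3 -m jog '[[[0,0,0],[0,30,-40],0.57],[[0,0,0],[0,60,-40],0.57],[[0,0,0],[0,60,-40],0.57],[[0,0,0],[0,60,-40],0.57],[[0,0,0],[0,60,-40],0.57]]'; python3 - <<'E'
from h import *; from case2 import *
plan(*d2w(-125,0),.1,-98.75)
im,d,P=snap("wrist"); p=pts(d,P); np.savez("wrist3.npz",im=im,d=d,p=p); cv2.imwrite("pics/wrist3.png",im[...,::-1])
rc=case2(p,d,im,d2w(-70,0)); plan(*d2w(-125,0),.12,-98.75)
E
```

```text
time: 13.05
tool_pos: [0.4431, 0.0506, 0.1397]
ee_rot: [-3.138, 0.0, -1.725]
wrist_force: [1.3, 0.7, 0.5]
width: 0.0938
time: 13.55
tool_pos: [0.3812, 0.0601, 0.1766]
ee_rot: [3.141, -0.0, -1.724]
wrist_force: [0.1, 0.7, -0.1]
width: 0.0573
turn [ 0.1 -0.  -0. ] shift [ -0.7 -44.9  76.5] | t 13.55 dock [-169.8   -0.6] z 0.1766 F [ 0.1   0.72 -0.09] w 0.0573
case [ 258   62   46   69 3085] z 0.0337 [481.1  44.7] [44.  62.9] 81.2 dock [-68.8  -0.6]
turn [ 0.1 -0.  -0. ] shift [ -0.7 -44.9  56.4] | t 13.6 dock [-169.8   -0.6] z 0.1764 F [ 0.83 -0.44 -1.  ] w 0.0532
```

View pics/wrist3.png

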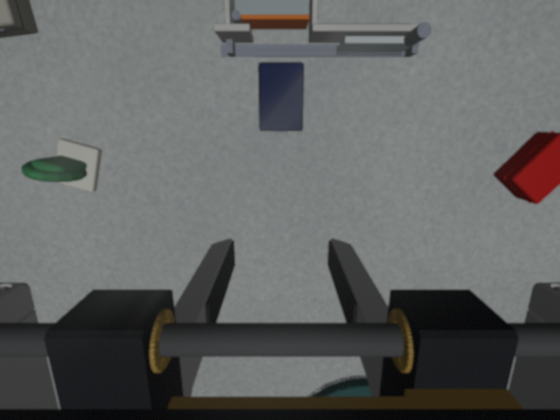

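The case sits squarely before the opening at (281,97), with the door post at the far right (423,30). A bluish bar crosses the opening at row 48, so I check its height.

```bash
python3 - <<'E'
from h import *
z=np.load("wrist3.npz");p=z["p"];D=w2d(p)
for u in (228,270,300,330,375,415):
    print(u,[(v,*D[v,u].round(0),round(p[v,u,2]*1000)) for v in (22,28,34,40,45,48,51,54,58)])
E
```

```text
228 [(22, np.float64(-5.0), np.float64(47.0), 36), (28, np.float64(-12.0), np.float64(46.0), 46), (34, np.float64(-14.0), np.float64(48.0), 33), (40, np.float64(-16.0), np.float64(50.0), 21), (45, np.float64(-20.0), np.float64(50.0), 19), (48, np.float64(-23.0), np.float64(50.0), 21), (51, np.float64(-26.0), np.float64(50.0), 21), (54, np.float64(-27.0), np.float64(52.0), 12), (58, np.float64(-28.0), np.float64(54.0), 0)]
270 [(22, np.float64(-2.0), np.float64(9.0), 26), (28, np.float64(-2.0), np.float64(10.0), 5), (34, np.float64(-6.0), np.float64(10.0), -1), (40, np.float64(-11.0), np.float64(10.0), -1), (45, np.float64(-16.0), np.float64(10.0), 0), (48, np.float64(-19.0), np.float64(10.0), -1), (51, np.float64(-22.0), np.float64(10.0), 1), (54, np.float64(-25.0), np.float64(10.0), 1), (58, np.float64(-28.0), np.float64(10.0), 0)]
300 [(22, np.float64(-2.0), np.float64(-19.0), 24), (28, np.float64(-2.0), np.float64(-20.0), 5), (34, np.float64(-6.0), np.float64(-21.0), 0), (40, np.float64(-11.0), np.float64(-21.0), 0), (45, np.float64(-16.0), np.float64(-21.0), 0), (48, np.float64(-
[... 774 characters left out ...]
float64(-85.0), 46), (45, np.float64(-24.0), np.float64(-88.0), 36), (48, np.float64(-24.0), np.float64(-91.0), 25), (51, np.float64(-24.0), np.float64(-96.0), 10), (54, np.float64(-25.0), np.float64(-99.0), 0), (58, np.float64(-28.0), np.float64(-99.0), 0)]
415 [(22, np.float64(5.0), np.float64(-137.0), 0), (28, np.float64(-19.0), np.float64(-110.0), 72), (34, np.float64(-24.0), np.float64(-110.0), 73), (40, np.float64(-26.0), np.float64(-113.0), 65), (45, np.float64(-21.0), np.float64(-131.0), 20), (48, np.float64(-23.0), np.float64(-131.0), 21), (51, np.float64(-26.0), np.float64(-132.0), 20), (54, np.float64(-25.0), np.float64(-140.0), -1), (58, np.float64(-28.0), np.float64(-141.0), 0)]
```

It is a floor strip flush with the bench (0–1 mm), so there is no obstacle. Next I descend behind the case.

```bash
python3 -m jog '[[[0,0,0],[0,-20,50],0.57],[[0,0,0],[0,-42,90],0.57],[[0,0,0],[0,-42,130],0.57],[[0,0,0],[0,-42,160],0.57],[[0,0,0],[0,-42,168],0.57]]'>/dev/null; python3 -m jog '[[[0,0,0],[0,0,0],0.57],[[0,0,0],[0,0,0],0.57]]'; python3 - <<'E'
from h import *
plan(*d2w(-110,-0.5),.01,-98.75)
E
```

```text
time: 14.3
tool_pos: [0.4239, 0.0537, 0.0106]
ee_rot: [-3.139, 0.0, -1.724]
wrist_force: [-0.6, -0.2, 0.6]
width: 0.0201
turn [-0.1  0.  -0. ] shift [  0.1 -16.6   0.7] | t 14.3 dock [-126.6   -0.4] z 0.0106 F [-0.55 -0.2   0.61] w 0.0201
```

```bash
python3 -m jog '[[[0,0,0],[0,-6,0],0.57],[[0,0,0],[0,-12,0],0.57],[[0,0,0],[0,-16,0],0.57],[[0,0,0],[0,-20,0],0.57],[[0,0,0],[0,-25,0],0.57]]'|grep -E "force"; python3 -m jog '[[[0,0,0],[0,-6,0],0.57],[[0,0,0],[0,-12,0],0.57],[[0,0,0],[0,-18,0],0.57],[[0,0,0],[0,-24,0],0.57],[[0,0,0],[0,-30,0],0.57]]' | grep force; python3 - <<'E'
from h import *
plan(*d2w(-40,-0.5),.01,-98.75)
E
```

```text
wrist_force: [-0.8, -0.2, 2.0]
wrist_force: [-7.0, 0.8, 5.1]
turn [ 0.1 -0.  -0. ] shift [ -0.2 -33.5  -0.9] | t 15.3 dock [-73.5  -0.7] z 0.0092 F [-7.    0.76  5.08] w 0.0201
```

```bash
for i in 1 2; do python3 -m jog '[[[0,0,0],[0,-3,-1],0.57],[[0,0,0],[0,-6,-1],0.57],[[0,0,0],[0,-9,-1],0.57],[[0,0,0],[0,-12,-1],0.57]]'|grep -E "pos|force"; done; python3 - <<'E'
from h import *
plan(*d2w(-40,-0.5),.01,-98.75)
im,d,P=snap("scene"); cv2.imwrite("pics/s4.png",cv2.resize(im[150:270,210:400,::-1],None,fx=4,fy=4))
E
```

```text
tool_pos: [0.4879, 0.0437, 0.0097]
wrist_force: [-3.8, 1.2, -1.2]
tool_pos: [0.5011, 0.0414, 0.0115]
wrist_force: [-3.4, -1.4, -0.9]
turn [-0. -0. -0.] shift [-0.3 -8.4  1.5] | t 16.1 dock [-48.4  -0.8] z 0.0115 F [-3.41 -1.42 -0.89] w 0.02
```

View pics/s4.png

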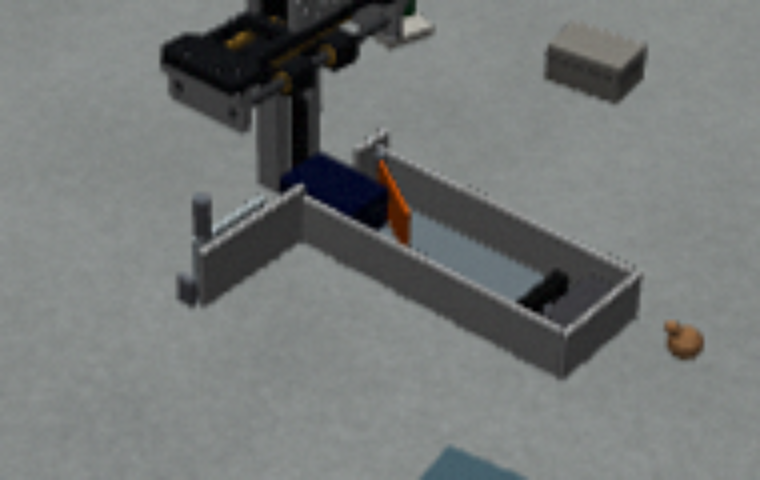

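The crop shows the case (335,190) flat, pushing the orange flap (395,205) inwards; the black cushion is at (545,290).

```bash
for i in 1 2 3 4; do python3 -m jog '[[[0,0,0],[0,-4,0],0.57],[[0,0,0],[0,-8,0],0.57],[[0,0,0],[0,-12,0],0.57],[[0,0,0],[0,-16,0],0.57],[[0,0,0],[0,-20,0],0.57]]'|grep -E "pos|force"; done; python3 - <<'E'
from h import *
plan(*d2w(60,-0.5),.01,-98.75)
E
```

```text
tool_pos: [0.521, 0.0387, 0.0116]
wrist_force: [-2.2, -0.4, -0.9]
tool_pos: [0.5406, 0.0356, 0.0115]
wrist_force: [-2.2, -0.7, 0.2]
tool_pos: [0.5603, 0.0325, 0.0114]
wrist_force: [-1.9, -0.5, -1.2]
tool_pos: [0.58, 0.0295, 0.0114]
wrist_force: [-2.3, 0.1, -0.5]
turn [-0. -0. -0.] shift [ -0.1 -28.7   1.4] | t 18.15 dock [31.3 -0.6] z 0.0114 F [-2.3   0.08 -0.55] w 0.0201
```

```bash
for i in 1 2; do python3 -m jog '[[[0,0,0],[0,-3,0],0.57],[[0,0,0],[0,-6,0],0.57],[[0,0,0],[0,-9,0],0.57],[[0,0,0],[0,-12,0],0.57],[[0,0,0],[0,-15,0],0.57]]'|grep -E "pos|force"; done; python3 - <<'E'
from h import *
plan(*d2w(60,-0.5),.01,-98.75)
im,d,P=snap("scene"); cv2.imwrite("pics/s5.png",cv2.resize(im[150:270,210:400,::-1],None,fx=4,fy=4))
E
```

```text
tool_pos: [0.5946, 0.0272, 0.0113]
wrist_force: [-2.8, -0.0, -0.4]
tool_pos: [0.6098, 0.0249, 0.0115]
wrist_force: [-1.6, -1.3, -0.1]
turn [-0. -0. -0.] shift [-0.1  1.5  1.5] | t 19.15 dock [61.5 -0.6] z 0.0115 F [-1.59 -1.32 -0.12] w 0.0203
```

View pics/s5.png

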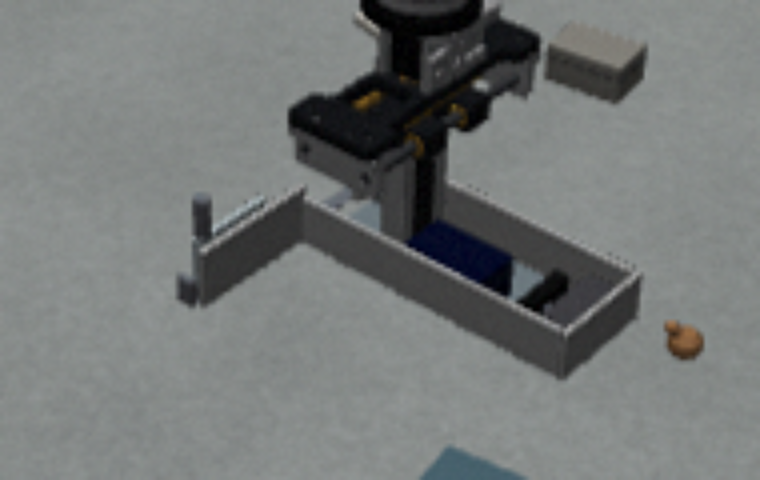

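The case (460,255) is flat in the lane, about 15–20 mm short of the black cushion (545,290). From here I creep.

```bash
for i in 1 2 3; do python3 -m jog '[[[0,0,0],[0,-1,0],0.57],[[0,0,0],[0,-2,0],0.57],[[0,0,0],[0,-3,0],0.57],[[0,0,0],[0,-4,0],0.57]]'|grep -E "pos|force"; done
```

```text
tool_pos: [0.6132, 0.0244, 0.0115]
wrist_force: [-2.6, -1.0, 1.4]
tool_pos: [0.6173, 0.0238, 0.0114]
wrist_force: [-2.8, -1.1, 0.4]
tool_pos: [0.6212, 0.0232, 0.0114]
wrist_force: [-1.9, -0.5, 0.3]
```

```bash
for i in 1 2; do python3 -m jog '[[[0,0,0],[0,-0.7,0],0.57],[[0,0,0],[0,-1.4,0],0.57],[[0,0,0],[0,-2,0],0.57],[[0,0,0],[0,-2,0],0.57]]'|grep -E "pos|force"; done
```

```text
tool_pos: [0.6235, 0.023, 0.0114]
wrist_force: [-0.5, -0.3, 0.2]
tool_pos: [0.6252, 0.0225, 0.0114]
wrist_force: [-0.3, 0.1, 1.4]
```

```bash
for i in 1 2 3; do python3 -m jog '[[[0,0,0],[0,-0.7,0],0.57],[[0,0,0],[0,-1.4,0],0.57],[[0,0,0],[0,-2,0],0.57],[[0,0,0],[0,-2,0],0.57]]'|grep -E "pos|force"; done
```

```text
tool_pos: [0.6272, 0.0222, 0.0114]
wrist_force: [-1.6, 0.7, 1.6]
tool_pos: [0.6292, 0.0219, 0.0114]
wrist_force: [-1.1, 0.1, 0.6]
tool_pos: [0.6312, 0.0216, 0.0113]
wrist_force: [-1.8, 0.2, 1.1]
```

```bash
for i in 1 2; do python3 -m jog '[[[0,0,0],[0,-0.7,0],0.57],[[0,0,0],[0,-1.4,0],0.57],[[0,0,0],[0,-2,0],0.57],[[0,0,0],[0,-2,0],0.57]]'|grep -E "pos|force"; done
```

```text
tool_pos: [0.6332, 0.0213, 0.0114]
wrist_force: [-0.8, 1.2, 0.3]
tool_pos: [0.6351, 0.021, 0.0113]
wrist_force: [-1.1, -1.0, 1.2]
```

```bash
for i in 1 2; do python3 -m jog '[[[0,0,0],[0,-0.7,0],0.57],[[0,0,0],[0,-1.4,0],0.57],[[0,0,0],[0,-2,0],0.57],[[0,0,0],[0,-2,0],0.57]]'|grep -E "pos|force"; done
```

```text
tool_pos: [0.6371, 0.0207, 0.0114]
wrist_force: [-0.2, -0.6, 0.5]
tool_pos: [0.6385, 0.0206, 0.0114]
wrist_force: [-2.9, 0.6, 1.5]
```

```bash
python3 -m jog '[[[0,0,0],[0,-0.7,0],0.57],[[0,0,0],[0,-1.5,0],0.57],[[0,0,0],[0,-1.5,0],0.57]]'|grep -E "pos|force"
```

```text
tool_pos: [0.6396, 0.0203, 0.0114]
wrist_force: [-6.1, 1.3, 3.2]
```

```bash
python3 -m jog '[[[0,0,0],[0,-0.7,0],0.57],[[0,0,0],[0,-1.5,0],0.57],[[0,0,0],[0,-1.5,0],0.57]]'|grep -E "pos|force"
```

```text
tool_pos: [0.6404, 0.0202, 0.0113]
wrist_force: [-6.8, 1.2, 4.1]
```

```bash
python3 -m jog '[[[0,0,0],[0,-0.7,0],0.57],[[0,0,0],[0,-1.5,0],0.57],[[0,0,0],[0,-1.5,0],0.57]]'|grep -E "pos|force"
```

```text
tool_pos: [0.6412, 0.0201, 0.0114]
wrist_force: [-8.5, 1.8, 5.4]
```

```bash
python3 -m jog '[[[0,0,0],[0,-0.7,0],0.57],[[0,0,0],[0,-1.2,0],0.57],[[0,0,0],[0,-1.2,0],0.57]]'|grep -E "pos|force";python3 -m jog '[[[0,0,0],[0,0,0],0.57],[[0,0,0],[0,0,0],0.57],[[0,0,0],[0,0,0],0.57],[[0,0,0],[0,0,0],0.57]]'|grep -E "pos|force"
```

```text
tool_pos: [0.6417, 0.02, 0.0114]
wrist_force: [-11.1, 1.2, 6.7]
tool_pos: [0.6417, 0.02, 0.0114]
wrist_force: [-9.6, 1.5, 6.5]
```

```bash
python3 -m jog '[[[0,0,0],[0,-0.7,0],0.57],[[0,0,0],[0,-1.4,0],0.57],[[0,0,0],[0,-1.4,0],0.57]]'|grep -E "pos|force";python3 -m jog '[[[0,0,0],[0,0,0],0.57],[[0,0,0],[0,0,0],0.57],[[0,0,0],[0,0,0],0.57],[[0,0,0],[0,0,0],0.57],[[0,0,0],[0,0,0],0.57]]'|grep -E "pos|force"
```

```text
tool_pos: [0.6425, 0.0199, 0.0114]
wrist_force: [-11.3, 0.4, 8.2]
tool_pos: [0.6425, 0.0199, 0.0114]
wrist_force: [-11.2, 1.1, 8.1]
```

```bash
python3 -m jog '[[[0,0,0],[0,1,0],0.57],[[0,0,0],[0,3,0],0.57],[[0,0,0],[0,6,0],0.57],[[0,0,0],[0,9,0],0.57],[[0,0,0],[0,11,0],0.57]]'|grep -E "pos|force";python3 -m jog '[[[0,0,0],[0,0,-10],0.57],[[0,0,0],[0,0,-40],0.57],[[0,0,0],[0,0,-80],0.57],[[0,0,0],[0,0,-120],0.57],[[0,0,0],[0,30,-160],0.57]]'|grep -E "pos|force"; python3 -m jog '[[[0,0,0],[0,50,-20],0.57],[[0,0,0],[0,90,-30],0.57],[[0,0,0],[0,90,-30],0.57],[[0,0,0],[0,90,-30],0.57],[[0,0,0],[0,90,-30],0.57]]'|grep -E "pos|force"
python3 - <<'E'
from h import *; from case2 import *
plan(*d2w(60,-0.5),.2,-98.75)
im,d,P=snap("wrist"); p=pts(d,P); np.savez("wrist5.npz",im=im,d=d,p=p); cv2.imwrite("pics/wrist5.png",im[...,::-1])
case2(p,d,im,d2w(133,-3),r=.045,zl=.025,zh=.05)
E
```

```text
tool_pos: [0.6359, 0.0209, 0.0115]
wrist_force: [-0.2, 0.2, 0.7]
tool_pos: [0.6076, 0.0249, 0.1731]
wrist_force: [0.5, -0.1, 0.6]
tool_pos: [0.5174, 0.0391, 0.2014]
wrist_force: [-0.3, 0.7, -0.7]
turn [-0.1 -0.  -0. ] shift [ -0.2 -92.    1.5] | t 27.9 dock [-32.   -0.6] z 0.2014 F [-0.29  0.68 -0.72] w 0.0204
case [ 264    0   51   71 3410] z 0.0338 [675.6   6.2] [49.2 62.8] 81.5 dock [129.3  -9. ]
```

View pics/wrist5.png

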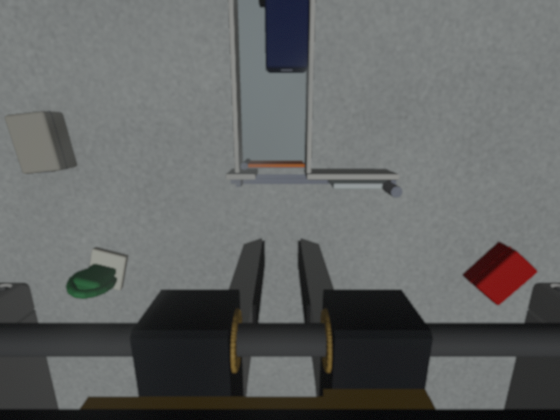

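The wrist picture shows the case (287,35) flat in the lane by the right wall, the flap (275,165) shut, the door open with its post at (396,190), and the ear and grey case in place. One last numeric check follows.

```bash
python3 - <<'E'
from h import *
z=np.load("wrist5.npz");p=z["p"];d=z["d"];c=z["im"].astype(int);D=w2d(p)
m=(c[...,2]>1.5*c[...,0])&(d>0)&(p[...,2]>.031)&(D[...,0]>80)&(D[...,0]<165)
A_=np.c_[D[m],np.ones(m.sum())]; s=np.linalg.lstsq(A_,p[m][:,2]*1000,rcond=None)[0]; print("case top n",m.sum(),"tilt deg",np.degrees(s[:2]).round(2),"x",np.percentile(D[m][:,0],[1,99]).round(1),"y",np.percentile(D[m][:,1],[1,99]).round(1))
o=(c[...,0]>1.6*c[...,2])&(d>0)&(p[...,2]>.03)&(np.abs(D[...,0])<70)&(np.abs(D[...,1])<50); print("flap",np.percentile(D[o][:,0],[2,50,98]).round(1),np.percentile(D[o][:,1],[2,98]).round(1))
t=(p[...,2]>.06)&(p[...,2]<.08)&(np.abs(D[...,0]+21)<15)&(D[...,1]<-80)&(D[...,1]>-140); print("post",D[t].mean(0).round(1))
for n in ["scene","side"]:
    a=np.load(n+"0.npz"); im,d,P=snap(n); df=np.abs(im.astype(int)-a["im"]).max(-1)
    for nm,(u,v) in ({"ear":(309,150),"grey":(359,164),"chuck":(231,293),"red":(184,227),"small":(193,289)} if n=="scene" else {"ear":(283,352),"grey":(205,337),"chuck":(285,159)}).items():
        w=df[v-14:v+14,u-14:u+14]; print(n,nm,(w>40).sum())
E
```

```text
case top n 2745 tilt deg [0.03 0.05] x [100.8 159.6] y [-27.   13.4]
flap [-14.5 -13.2   0.2] [-32.   38.8]
post [ -20.  -113.7]
scene ear 0
scene grey 0
scene chuck 0
scene red 0
scene small 0
side ear 0
side grey 0
side chuck 554
```

```bash
python3 -c "
from bench import close_job, robot
print(robot.get_obs()['time']); print(close_job())"
```

```text
28.05
the job is handed in; nothing more can be done
None
```

I did the job as asked and handed it in at 28 s of the 72 s allowed; the hand-in reports no verdict.

- **Door:** I pushed it by its post until it met its end stop. The last measurement put the post at dock y about −114 mm, against about −115 mm when fully open.
- **Case:** I set it down square in front of the opening and pushed it along the bench through the flap. I held it against the cushion for about 0.5 s each at about 10 N and 11 N on the wrist. The highest reading was 11.3 N. Part of that is bench friction, so I estimate 7–8 N on the cushion itself.
- **Withdrawal:** I backed off 11 mm, then lifted straight up.

**Last checks**
- The case lies flat (tilt under 0.1°) and upright, its visible top spanning about 101–160 mm inwards of the gate (the far end was cut off by the picture edge).
- The flap looks shut in the wrist picture. Its numeric check did not confirm this, giving a median of −13 mm instead of about 0, probably because my colour mask also caught the fascia edge.
- The ear and grey case are unchanged in both fixed views.
- The chuck is unchanged in the scene view. Its patch differed in the side view, which I put down to the arm being in front of it, but I did not check this further.

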